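# Hold the clip open over the order card

## Robot

A 6-joint arm with a two-finger parallel gripper is mounted at the origin on the work surface. World frame = base frame: x ahead of the robot, y to its left, z up, the work surface at z = 0. Lengths are in mm, angles in rad, forces in N, time in s.
With the tool pointing down it reaches from about 350 to 800 mm from the base axis. Payload 7.3 kg.
Tool frame: the origin (TCP) lies between the finger pads; the fingertips stand 8 mm ahead of it and the grasp point (between the pads) lies 11 mm behind it; z points along the fingers, y is the line along which they close (so a half turn about z gives the same grasp; the last joint's range is limited). The gripper opens to 85 mm and grips with 20 to 120 N. Pads are 22 mm wide; open, the fingers measure 114 mm over their backs; the gripper's body (76 mm by 85 mm) begins 54 mm behind the grasp point. The pads swing forward as they close: fully open they stand 13 mm farther back than shut.
Start: joints at [1.09, 0.342, 1.524, -0, 1.275, -0.146], TCP at [172.49, 495.874, 239.322] pointing down, gripper open.
Joint ranges: [-2.53, 2.53], [-0.77, 2.02], [0.04, 2.7], [-1, 4.14], [0.28, 2.66], [-3.11, 3.11]. Speed limits (rad/s): [2.57, 2.57, 3.14, 3.14, 3.14, 3.14].

## Interface

Orientations are given as a unit quaternion [w, x, y, z].
In Python, from cell import telemetry, grab_frame, ticket, boxes_of, tip_of gives the robot as it stands.
- The arm moves only by the tool carry_out, never from a script. Its argument "increments" is a list that holds one entry, the list of rows, each a list of 4 numbers: the shift along the world's x, y, z in cm, then the turn about the world's z in degrees. In form: [[[dx, dy, dz, spin], ...]]. A call has 1 to 12 rows; each row is the pose to reach, as a shift and turn from the pose commanded when the call began; what a row does not reach only later rows make up. A row lasts 1/10 s, in which the tool goes at most 50 mm and 8.59 degrees, less where a joint would pass 70% of its speed; a pose out of reach is approached as far as the arm can. A call with a gripper value outside its range is refused whole. "grip" is the opening in per cent of the stroke, from 0 (shut) to 100 (fully open), set as the call begins (left out, the last holds). The fingers move at their own pace and stop on an object; "squeeze" is the grip in N (left out, the last holds). Time passes only in rows, so rows that repeat a pose let the fingers close. It gives the time, the measured TCP pose, the force, the opening and the grip force at its end, in the units of the state.
- telemetry.observe(): the state, without advancing time (a new reading comes with each control period).
- grab_frame(name): name is "side" or "top"; returns a dict with "color" (480x640x3 uint8, red, green, blue), "range_z" (480x640 float32, mm along the optical axis (not along the pixel's ray), 0 where there is no reading), "mtx" (3x3 intrinsics, pixels), "rvec" (rotation vector, rad) and "tvec" (3), from world to camera coordinates, as OpenCV has them. Camera axes: x right, y down, z forward; pixel columns grow to the right and rows downward; lengths in mm; the calibration is good to about 2 mm. A picture is of the moment at which its call begins.
- ticket.close_job(): hands the job in; it is judged then, once.
Trained networks look in the newest picture that a camera, given by its name, has taken for a name from the list of things; names that differ only in an ending like _2 or _b are one class to them, and where a whole thing is asked for, a point or a joint stands for the part that bears it (a point fixed in the world has none). Each returns a list of dicts, best first, with "score" (0 to 1); they miss things now and then, are a little off and sometimes report something else, mostly with a low value. They report only what shows in the picture. A call takes as long as a camera call.
- boxes_of(thing, camera): "box" ([left, top, right, bottom] in pixels, round what is visible of it).
- tip_of(thing, camera): "xy" ([column, row] in pixels: a listed point, or the origin of a listed thing).
The state is a dict: "clock": time; "joint_positions": joint angles; "qd": joint speeds; "effort": joint torques, N m; "eef_pos": TCP position; "orientation": TCP orientation; "force": force on the tool from outside, world axes, zero at the start; "wrist_torque": the same for the moment, N m; "grip_width": finger opening in mm; "grip_force": force on a finger pad.
Only numpy, scipy, OpenCV 4.12 (cv2) and the standard library are available. Lean on these libraries where they do the work, as an engineer would, in place of code of your own. Each camera call takes 0.05 s, during which the arm holds its last target. There are 200 camera calls.

## Task

Take the wide clip off the steel strip by squeezing its thumb rolls, and hold it wide open over the middle of the taller card's top edge, square to the card, with the edge well inside the gaping jaws and the clip not touching the card, so that I can tuck a ticket in. Finish while still holding it open there: do not let it bite or let go. Leave the narrow clip and everything else on the counter as they are.

Things in the scene. Friction and masses are not known exactly. Their poses are not given: they have to be found in the camera images.
- wide_clip: Wide spring clip, 56 mm along its hinge, 70 g, biting the strip at the start: two black levers on a steel coil, jaws down, two steel thumb rolls up. Origin on the hinge axis; x across (the way rolls are squeezed and jaws spread), y along the hinge, z up. The body is the lever at -x: squeezed evenly, it leans by half the opening angle.
- wide_clip_lever (a joint): Opening angle of the wide clip: 0 with the jaws on the 4 mm strip, 0.6 rad fully open (stop). Squeezing the rolls opens it; its spring resists with about 5 N at each roll at first, 11 N fully open; a 20 N grip holds it at its stop. Jaw tips are then 33 mm apart.
- wide_clip_hinge (a point): Middle of the wide clip's hinge axis. Shut: thumb rolls (10 mm diameter, along y) centred 45 mm above it and 24 mm to each side, 58 mm over both; jaw tips 50 mm below it. Fully open: roll centres 50 mm above it, 29 mm over both; jaw tips 47 mm below.
- wide_clip_tip_a (a point): Inner lower edge of the jaw at -x of the wide clip, mid-width.
- wide_clip_tip_b (a point): Inner lower edge of the jaw at +x of the wide clip, mid-width.
- narrow_clip: The narrow spring clip, 24 mm along its hinge, otherwise of the same shape, on the same strip, 110 mm away. Leave it there. Origin on its hinge axis.
- strip: Clip strip: fixed steel foot 80 x 200 x 8 mm with an upright steel strip 4 mm thick and 200 mm long (along its y), top edge 100 mm above the counter. Origin under its centre, z up, x across the strip. Its clips have their hinges 30 mm above the top edge.
- tall_card: The taller card: stiff white card 4 mm thick (x), 110 mm long (y), upright and fixed in a wooden foot 70 x 100 x 22 mm; top edge 150 mm above the counter. Origin under its centre, z up.
- tall_card_top (a point): Middle of the taller card's top edge; axes as the card's.
- low_card: The lower card: the same but its top edge is 90 mm above the counter. Not to be used. Origin under its centre.
- pepper_mill: Bystander: wooden pepper mill, 60 mm wide, 190 mm tall.
- squeeze_bottle: Bystander: white squeeze bottle, 60 mm wide, 192 mm tall.
- ramekin: Bystander: white bowl, 70 mm wide, 40 mm tall.
- spice_jar: Bystander: small jar, 48 mm wide, 80 mm tall.
- spoon: Bystander: steel spoon, 180 mm long.
- oil_bottle: Bystander: green glass bottle, 64 mm wide, 200 mm tall.

How it is judged (in metres and radians):
On the way:
1. the wide clip is lifted clear of the strip, held by its squeezed levers (height (world z) of each of wide_clip_tip_a, wide_clip_tip_b above 0.11 m and contact force between wide_clip and the fingers above 1.5 N and contact force between wide_clip and strip below 0.1 N), for 0.1 s.
At the end, for the whole second after the job is handed in: Fingers hold the wide clip still, open over 0.35 rad; jaw tips on either side of the taller card, over 5 mm off its mid-plane and 8 mm below its top edge, hinge above the edge, within 20 mm of its middle, square within 0.25 rad; clip does not touch the card (under 0.3 N) (value of joint wide_clip_lever above 0.35 rad and contact force between wide_clip and the fingers above 1.5 N and contact force between wide_clip and tall_card below 0.3 N and ((x of wide_clip_tip_a in the frame of tall_card_top below -0.005 m and x of wide_clip_tip_b in the frame of tall_card_top above 0.005 m) or (x of wide_clip_tip_b in the frame of tall_card_top below -0.005 m and x of wide_clip_tip_a in the frame of tall_card_top above 0.005 m)) and z of each of wide_clip_tip_a, wide_clip_tip_b in the frame of tall_card_top below -0.008 m and z of wide_clip_hinge in the frame of tall_card_top above 0 m and y of wide_clip_hinge in the frame of tall_card_top between -0.02 and 0.02 m and angle between the y axis of wide_clip and the y axis of tall_card, either way round below 0.25 rad and linear speed of wide_clip below 0.03 m/s); the arm keeps its last pose, push and grip.
It fails at once if the wide clip bites the taller card (contact force between wide_clip and tall_card above 4 N and value of joint wide_clip_lever below 0.1 rad).
It fails at once if the narrow clip is disturbed (over 15 mm) (distance of narrow_clip from where it was at the start of the episode above 0.015 m).
It fails at once if a bystander is knocked about (over 30 mm) (distance of any of pepper_mill, squeeze_bottle, ramekin, spice_jar, spoon, oil_bottle from where it was at the start of the episode above 0.03 m).
It also fails if it takes over 35 s, if anything falls off the work surface, if the arm or the gripper's body presses on something with over 40 N, if the wrist force passes 120 N, or if a joint passes its speed limit or range.

## Working session

There is one attempt and no reset: what is moved stays moved. The work goes in short steps, Python scripts to look and compute and a tool call to move; the robot and the scene stay as the last step left them, time stands still between calls to the robot, and variables do not carry over. Pictures are saved under pics/ and viewed, at most 10 in all, crops included, and the job is handed in when it is done.

Besides the shell and the picture viewer there is one more tool, called after "Emit:" as name(argument=value, ...), one argument or row to a line, values as JSON. carry_out: Moves the arm, as the interface text tells. Its arguments: {"type":"object","properties":{"increments":{"type":"array"},"grip":{"type":"number"},"squeeze":{"type":"number"}},"required":["increments"]}

```bash
mkdir -p pics
cat > h.py <<'E'
import numpy as np, cv2
from cell import telemetry, grab_frame, ticket, boxes_of, tip_of
def cam(f):
    R=cv2.Rodrigues(np.array(f["rvec"],float))[0]; return np.array(f["mtx"]),R,np.array(f["tvec"],float).ravel()
def w(f,uv,z=None):
    K,R,t=cam(f); u,v=uv
    if z is None:
        z=f["range_z"][int(round(v)),int(round(u))]
    return R.T@(np.linalg.inv(K)@[u,v,1]*z-t)
def cloud(f):
    K,R,t=cam(f); Z=f["range_z"]; v,u=np.mgrid[:480,:640]
    P=np.stack([u,v,np.ones_like(u)],-1)@np.linalg.inv(K).T*Z[...,None]
    P=(P-t)@R; P[Z==0]=np.nan; return P
def tri(fa,a,fb,b):
    Ps=[];
    for f in(fa,fb):
        K,R,t=cam(f); Ps.append(K@np.c_[R,t])
    X=cv2.triangulatePoints(Ps[0],Ps[1],np.array(a,float).reshape(2,1),np.array(b,float).reshape(2,1)).ravel(); return X[:3]/X[3]
E
python3 - <<'E'
from h import *
np.set_printoptions(precision=1,suppress=True)
F={c:grab_frame(c) for c in("side","top")}
for c in F: cv2.imwrite(f"pics/{c}.png",F[c]["color"][...,::-1])
for c in F:
    K,R,t=cam(F[c]);print(c,"campos",-R.T@t,"fwd",R[2])
T={}
for n in["wide_clip_hinge","wide_clip_tip_a","wide_clip_tip_b","narrow_clip","strip","tall_card_top","tall_card","low_card"]:
    for c in F:
        r=tip_of(n,c); T[n,c]=r[0]["xy"] if r else None
        print(n,c,[(x["score"],np.round(x["xy"])) for x in r[:2]])
    if T[n,"side"] is not None and T[n,"top"] is not None: print("  tri",tri(F["side"],T[n,"side"],F["top"],T[n,"top"]))
for n in["wide_clip","narrow_clip","strip","tall_card","low_card","pepper_mill","squeeze_bottle","oil_bottle","ramekin","spice_jar"]:
    for c in F:
        print(n,c,[(x["score"],np.round(x["box"])) for x in boxes_of(n,c)[:2]])
print(telemetry.observe())
E
```

```text
side campos [ 504.6 -852.8  648.6] fwd [ 0.1  0.8 -0.5]
top campos [ 485.3    8.  1247.3] fwd [ 0.1 -0.  -1. ]
wide_clip_hinge side [(0.57, array([296., 228.]))]
wide_clip_hinge top [(0.56, array([299., 255.]))]
  tri [560.7  32.7 125.2]
wide_clip_tip_a side [(0.85, array([292., 243.])), (0.79, array([298., 246.]))]
wide_clip_tip_a top []
wide_clip_tip_b side [(0.85, array([292., 243.])), (0.79, array([298., 246.]))]
wide_clip_tip_b top []
narrow_clip side [(0.62, array([321., 250.]))]
narrow_clip top [(0.88, array([341., 237.])), (0.66, array([198., 276.]))]
  tri [604.1 -60.2 122.7]
strip side [(0.8, array([308., 288.]))]
strip top [(0.65, array([320., 249.]))]
  tri [583.2 -14.9  -6.5]
tall_card_top side [(0.62, array([272., 323.]))]
tall_card_top top [(0.97, array([452., 282.])), (0.52, array([227., 173.]))]
  tri [ 500.5 -297.3  149.7]
tall_card side [(0.83, array([280., 390.])), (0.46, array([293., 228.]))]
tall_card top [(0.91, array([433., 285.]))]
  tri [ 501.2 -295.3  -10.6]
low_card side [(0.67, array([224., 316.])), (0.66, array([274., 222.]))]
low_card top [(0.75, array(
[... 1285 characters left out ...]
40., 315.])), (0.34, array([388., 228., 423., 319.]))]
ramekin top [(0.79, array([336., 314., 365., 342.]))]
spice_jar side [(0.91, array([212., 236., 233., 275.])), (0.64, array([255., 305., 300., 412.]))]
spice_jar top [(0.79, array([268., 320., 287., 342.])), (0.44, array([280., 243., 312., 272.]))]
{'clock': 1.9, 'joint_positions': array([ 1.1,  0.3,  1.5,  0. ,  1.3, -0.1]), 'qd': array([-0.,  0.,  0., -0.,  0.,  0.]), 'effort': array([ -0. , -43.4, -24.6,  -0. ,   0. ,   0. ]), 'eef_pos': array([172.5, 495.9, 239.3]), 'orientation': array([0. , 0.2, 1. , 0. ]), 'force': array([-0.5, -0.6,  0.9]), 'wrist_torque': array([-0.,  0., -0.]), 'grip_force': 0.0, 'grip_width': 85.2430197696492}
```

View pics/side.png

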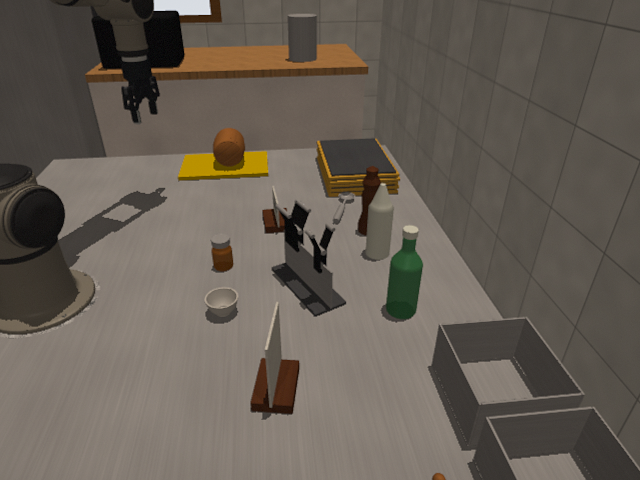

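View pics/top.png

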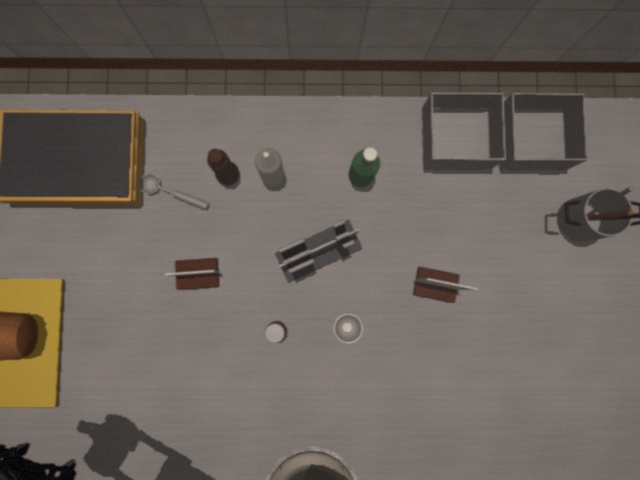

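The side view shows the wide clip at about (292,228), the narrow one at (322,250) and the tall card at (275,350). In the top view they are at about (298,256), (344,232) and (452,286). The detections agree with the pictures, so next I'll fit poses from the depth clouds.

Run:
```python
from h import *
np.set_printoptions(precision=1,suppress=True)
F={c:grab_frame(c) for c in("side","top")}
np.save("f.npy",F,allow_pickle=True)
for c in F:
    P=cloud(F[c]); 
    def sel(x0,y0,r,z0,z1):
        m=(np.hypot(P[...,0]-x0,P[...,1]-y0)<r)&(P[...,2]>z0)&(P[...,2]<z1); return P[m]
    def pca(Q,n):
        if len(Q)<5: print(c,n,len(Q));return
        m=np.median(Q,0); a=Q[:,:2]-Q[:,:2].mean(0); U,S,V=np.linalg.svd(a,full_matrices=False); d=V[0]*np.sign(V[0,1])
        pr=a@d; pe=a@V[1]; mid=Q[:,:2].mean(0)+d*(pr.min()+pr.max())/2
        print(c,n,len(Q),"mean",Q.mean(0),"mid",mid,"ang(y dir)",np.degrees(np.arctan2(-d[0],d[1])).round(1),"ext",np.ptp(pr),np.ptp(pe),"z",np.percentile(Q[:,2],[2,50,98]))
    pca(sel(500,-297,80,100,170),"card"); pca(sel(500,-297,80,140,165),"cardtop"); pca(sel(500,-297,90,14,30),"cardfoot")
    pca(sel(583,-10,120,4,14),"stripfoot"); pca(sel(583,-10,120,85,106),"strip")
    pca(sel(560,38,55,110,200),"wideclip"); pca(sel(560,38,55,160,200),"widerolls"); pca(sel(604,-60,40,160,200),"narrowrolls")
```

```text
side card 503 mean [ 496.7 -309.4  130.8] mid [ 498.4 -300.6] ang(y dir) -11.6 ext 112.9499077332959 5.013996070029031 z [101.3 133.1 150.5]
side cardtop 198 mean [ 496.7 -306.2  147.2] mid [ 498.  -299.8] ang(y dir) -11.2 ext 111.46866918862567 4.680639298672464 z [140.5 148.5 150.7]
side cardfoot 1601 mean [ 498.3 -310.5   20.9] mid [ 501.4 -302.1] ang(y dir) -20.1 ext 112.17220926907514 83.28628228620737 z [15.8 20.9 25.9]
side stripfoot 1231 mean [572.6 -37.2   7.2] mid [564.7 -24.2] ang(y dir) 31.3 ext 208.65499755840403 82.65905932701008 z [ 4.5  6.9 13. ]
side strip 402 mean [580.7 -29.5  95.2] mid [575.2 -18.5] ang(y dir) 26.7 ext 196.76550946326188 19.42110687193167 z [ 85.4  96.1 104.9]
side wideclip 722 mean [558.3  29.6 150.7] mid [557.1  33.6] ang(y dir) 17.0 ext 68.38478875463669 63.7661590285051 z [112.5 151.6 179. ]
side widerolls 273 mean [559.2  31.8 172. ] mid [555.6  29.8] ang(y dir) -61.3 ext 59.57068929569054 63.107572711126295 z [160.4 174.3 179.7]
side narrowrolls 165 mean [604.4 -67.4 172.3] mid [601.4 -68.9] ang(y dir) -64.2 ext 56.86018062570007 27.77563556
[... 450 characters left out ...]
8 27.5]
top stripfoot 2179 mean [580.1 -16.1   8. ] mid [578. -12.] ang(y dir) 26.8 ext 237.71738745956748 238.82311618837818 z [ 4.1  7.9 13.2]
top strip 107 mean [588.  -29.3  99.4] mid [580.5 -13.3] ang(y dir) 25.0 ext 199.25355821388644 16.16638198290094 z [ 86.3 100.5 104.9]
top wideclip 736 mean [558.5  37.4 159.9] mid [557.3  36.7] ang(y dir) -57.6 ext 62.97392108933016 62.28397979316487 z [134.  159.8 183.9]
top widerolls 366 mean [558.7  37.7 175.6] mid [557.4  37.1] ang(y dir) -65.9 ext 58.64445588691275 56.25961583528732 z [160.7 179.  184.4]
top narrowrolls 152 mean [604.3 -62.1 176.1] mid [603.7 -62.4] ang(y dir) -64.7 ext 57.74891227175155 24.5161592231997 z [161.5 179.3 183.8]
```

Run:
```python
from h import *
F=np.load("f.npy",allow_pickle=True).item()
a=cv2.resize(F["top"]["color"][215:285,270:370,::-1],(790,553),interpolation=2)
cv2.imwrite("pics/a.png",a)
```

```text
(no output)
```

View pics/a.png

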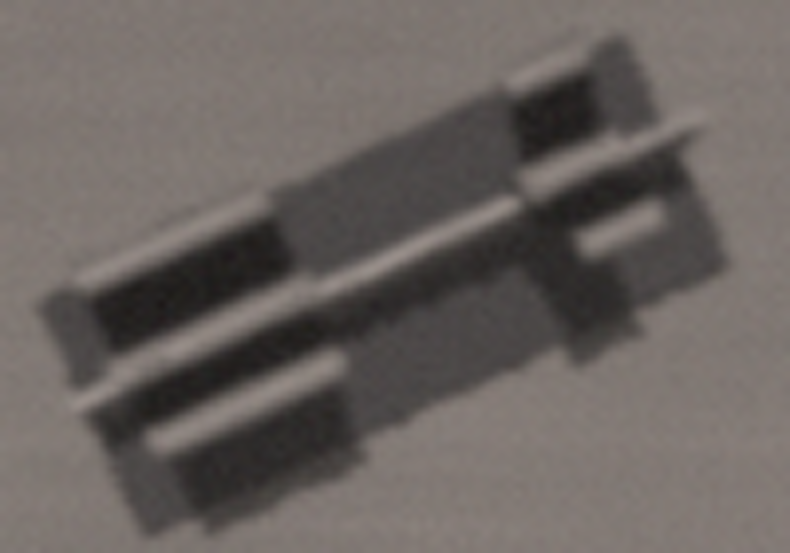

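Wide clip: centre about (558.5, 37.5), rolls' tops at 180 mm, strip angle 25°. The narrow clip is 110 mm away, as stated. Card top: (498.7, −297.5, 150), angle −11.5°. Next I'll work out the yaw and the shifts.

Run:
```python
from h import *
from scipy.spatial.transform import Rotation as Ro
s=telemetry.observe(); q=s["orientation"]; M=Ro.from_quat([*q[1:],q[0]]).as_matrix()
y=M[:,1]; a=np.degrees(np.arctan2(y[1],y[0])); print(M.round(3),"yaw of tool y",a,"turn to 25:",[(25-a+180*k) for k in(-1,0,1)], s["joint_positions"].round(2))
print("shift cm",(np.array([558.5,37.5,165])-s["eef_pos"])/10)
```

```text
[[-0.944  0.329  0.   ]
 [ 0.329  0.944  0.   ]
 [-0.     0.    -1.   ]] yaw of tool y 70.81764867700005 turn to 25: [np.float64(-225.81764867700005), np.float64(-45.81764867700005), np.float64(134.18235132299995)] [ 1.09  0.34  1.52  0.    1.28 -0.15]
shift cm [ 38.59984253 -45.83655445  -7.43256011]
```

Emit:
carry_out(
  increments=[
    [[2.5, -3, 0, -3], [6, -7, 0, -7], [9.5, -11.2, 0, -11], [13, -15.4, 0, -15], [16.5, -19.6, 0, -20], [20, -23.8, 0, -24], [23.5, -28, 0, -28], [27, -32.2, 0, -32], [30.5, -36.4, 0, -36], [34, -40.5, 0, -40], [37, -44, 0, -44], [38.6, -45.8, 0, -45.8]],
  ],
  grip=100,
  squeeze=30,
)

```text
clock: 3.2
eef_pos: [553.1, 43.5, 239.5]
orientation: [0.0, 0.538, 0.843, 0.0]
force: [1.0, 1.1, -0.2]
grip_width: 85.6
grip_force: 0.0
```

Emit:
carry_out(
  increments=[
    [[0, 0, 0, 0], [0, 0, -1.5, 0], [0, 0, -3.5, 0], [0, 0, -5.5, 0], [0, 0, -7, 0], [0, 0, -7.4, 0], [0, 0, -7.4, 0], [0, 0, -7.4, 0]],
  ],
)

```text
clock: 4.0
eef_pos: [552.4, 45.5, 166.2]
orientation: [0.001, 0.537, 0.844, 0.0]
force: [0.2, 0.3, -0.4]
grip_width: 85.6
grip_force: 0.0
```

Run:
```python
from h import *
np.set_printoptions(precision=1,suppress=True)
s=telemetry.observe();print(s["eef_pos"],s["force"],s["grip_width"])
f=grab_frame("side"); c=f["color"]; b=f["color"][150:300,220:420,::-1]
cv2.imwrite("pics/b.png",cv2.resize(b,(800,600),interpolation=2))
```

```text
[552.4  45.5 166.2] [ 0.2  0.3 -0.4] 85.62979653019536
```

View pics/b.png

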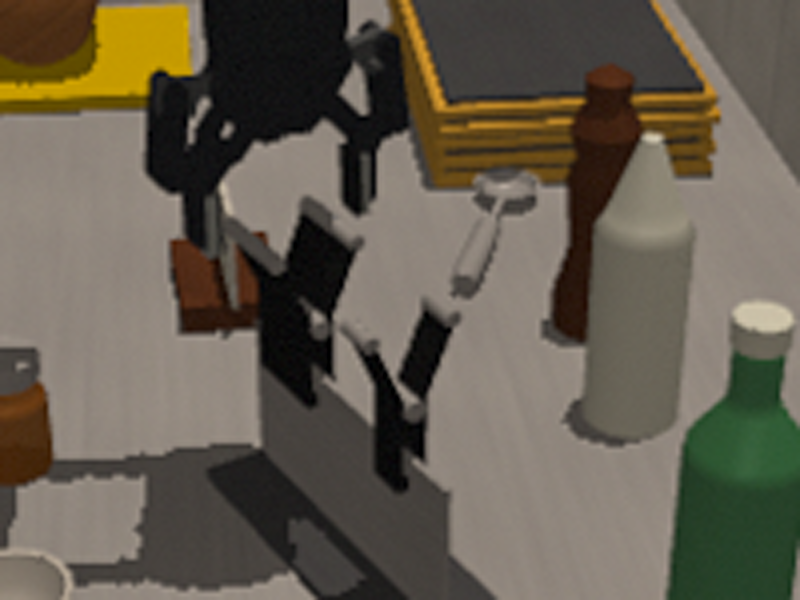

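The picture shows the open fingers straddling the far end of the wide clip, about 10 mm off along the hinge because the move was rate-limited. I'll correct that, then squeeze.

Emit:
carry_out(
  increments=[
    [[0.3, -0.4, -0.1, 0], [0.6, -0.8, -0.1, 0], [0.6, -0.8, -0.1, 0], [0.6, -0.8, -0.1, 0]],
  ],
)

```text
clock: 4.45
eef_pos: [558.1, 37.1, 164.4]
orientation: [0.0, 0.537, 0.843, 0.0]
force: [-0.9, -0.5, -0.0]
grip_width: 85.4
grip_force: 0.0
```

Emit:
carry_out(
  increments=[
    [[0, 0, 0, 0], [0, 0, 0, 0], [0, 0, 0, 0], [0, 0, 0, 0], [0, 0, 0, 0], [0, 0, 0, 0], [0, 0, 0, 0], [0, 0, 0, 0], [0, 0, 0, 0], [0, 0, 0, 0]],
  ],
  grip=0,
  squeeze=30,
)

```text
clock: 5.45
eef_pos: [558.0, 37.4, 164.3]
orientation: [0.0, 0.537, 0.843, 0.0]
force: [1.0, -0.8, 0.3]
grip_width: 27.6
grip_force: 31.8
```

Run:
```python
from h import *
np.set_printoptions(precision=1,suppress=True)
s=telemetry.observe();print(s["eef_pos"],s["force"],s["grip_width"],s["grip_force"])
f=grab_frame("side"); b=f["color"][180:280,240:373,::-1]
cv2.imwrite("pics/c.png",cv2.resize(b,(798,600),interpolation=2))
```

```text
[558.   37.4 164.3] [ 1.  -0.8  0.3] 27.578216067403662 31.813355684280396
```

View pics/c.png

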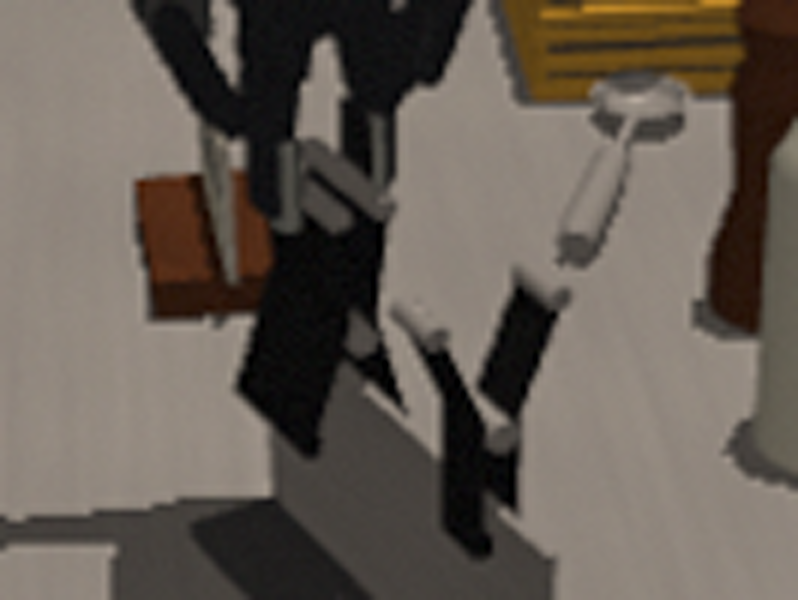

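The picture shows both rolls squeezed between the pads and the jaws gaping off the strip. The 27.6 mm width means fully open. Lifting straight up.

Emit:
carry_out(
  increments=[
    [[0, 0, 0.5, 0], [0, 0, 1.5, 0], [0, 0, 2.7, 0], [0, 0, 4, 0], [0, 0, 5.3, 0], [0, 0, 6.6, 0], [0, 0, 7.9, 0], [0, 0, 9, 0], [0, 0, 9.7, 0], [0, 0, 10, 0], [0, 0, 10, 0]],
  ],
)

```text
clock: 6.6
eef_pos: [558.0, 37.4, 264.6]
orientation: [0.0, 0.537, 0.843, 0.0]
force: [-0.3, -0.1, -0.9]
grip_width: 27.3
grip_force: 31.8
```

```bash
cat > m.py <<'E'
from h import *
np.set_printoptions(precision=1,suppress=True)
s=telemetry.observe(); e=s["eef_pos"]; print(e,s["force"],s["grip_width"],s["grip_force"])
F={c:grab_frame(c) for c in("side","top")}
for n in["wide_clip_hinge","wide_clip_tip_a"]:
    r={c:tip_of(n,c) for c in F}; print(n,{c:[(x["score"],np.round(x["xy"],1)) for x in r[c][:3]] for c in r})
    if r["side"] and r["top"]: print(" tri",tri(F["side"],r["side"][0]["xy"],F["top"],r["top"][0]["xy"]))
P=cloud(F["side"]); m=(np.hypot(P[...,0]-e[0],P[...,1]-e[1])<60)&(P[...,2]<e[2]-5)&(P[...,2]>e[2]-100)
v,u=np.nonzero(m); print("clip cloud z",np.percentile(P[m][:,2],[0.5,2,10,50]))
i=F["side"]["color"]; cu,cv=int(np.median(u)),int(np.median(v)); x0,y0=max(cu-60,0),max(cv-45,0)
import sys
cv2.imwrite(sys.argv[1],cv2.resize(i[y0:y0+90,x0:x0+120,::-1],(800,600),interpolation=2)); print("crop",x0,y0,"x6.67")
E
python3 m.py pics/d.png
```

```text
[558.   37.4 264.6] [-0.3 -0.1 -0.9] 27.273231581906835 31.819644570350647
wide_clip_hinge {'side': [(0.75, array([292.7, 190. ]))], 'top': []}
wide_clip_tip_a {'side': [(0.78, array([300.1, 208.6])), (0.57, array([282.7, 211.9]))], 'top': [(0.58, array([344.2, 238. ]))]}
 tri [578.2 -60.4 224.5]
clip cloud z [171.5 174.2 179.1 211.2]
crop 231 150 x6.67
```

View pics/d.png

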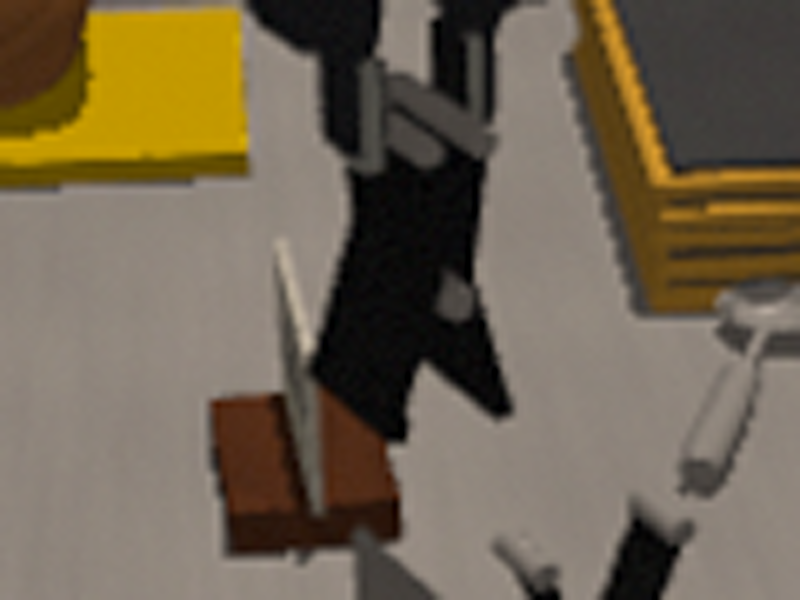

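The picture shows the clip held open clear of the strip, jaw tips at about (402,438) and (505,412) in the crop, which is about 87 mm below the TCP. I'll carry it to the card, staying above the narrow clip.

Emit:
carry_out(
  increments=[
    [[-0.3, -0.5, 1, -1], [-0.9, -1.8, 2, -3], [-1.7, -4, 3, -6], [-2.5, -7, 3, -9], [-3.2, -10, 3, -12], [-3.8, -13, 3, -15], [-4.4, -16, 3, -18], [-4.9, -19, 3, -21], [-5.3, -22, 3, -24], [-5.6, -24.8, 3, -27], [-5.8, -27, 3, -30], [-5.9, -28.7, 3, -33]],
  ],
)

```text
clock: 8.1
eef_pos: [498.1, -251.9, 295.4]
orientation: [0.001, 0.756, 0.654, 0.0]
force: [0.0, 0.0, -0.5]
grip_width: 27.5
grip_force: 31.8
```

Emit:
carry_out(
  increments=[
    [[0, -1.2, 0, -1.5], [0, -2.4, 0, -3], [0, -3.6, -0.5, -3.5], [0, -4.4, -1.5, -3.5], [0, -4.8, -2.5, -3.5], [0, -4.8, -3, -3.5], [0, -4.8, -3, -3.5], [0, -4.8, -3, -3.5]],
  ],
)

```text
clock: 8.9
eef_pos: [499.1, -297.1, 264.3]
orientation: [-0.0, 0.774, 0.633, 0.0]
force: [0.4, -0.3, -1.5]
grip_width: 27.6
grip_force: 31.8
```

```bash
python3 m.py pics/e.png
```

```text
[ 499.1 -297.1  264.3] [ 0.4 -0.3 -1.5] 27.640248088514685 31.83356523513794
wide_clip_hinge {'side': [(0.7, array([265.7, 290.5]))], 'top': [(0.83, array([461. , 284.5]))]}
 tri [ 494.6 -297.6  214.6]
wide_clip_tip_a {'side': [(0.94, array([254.7, 311. ])), (0.66, array([281.9, 315.5]))], 'top': [(0.74, array([453.2, 295.2])), (0.56, array([457.7, 279.1]))]}
 tri [ 473.7 -293.1  172.4]
clip cloud z [172.2 174.  179.5 216.3]
crop 210 251 x6.67
```

View pics/e.png

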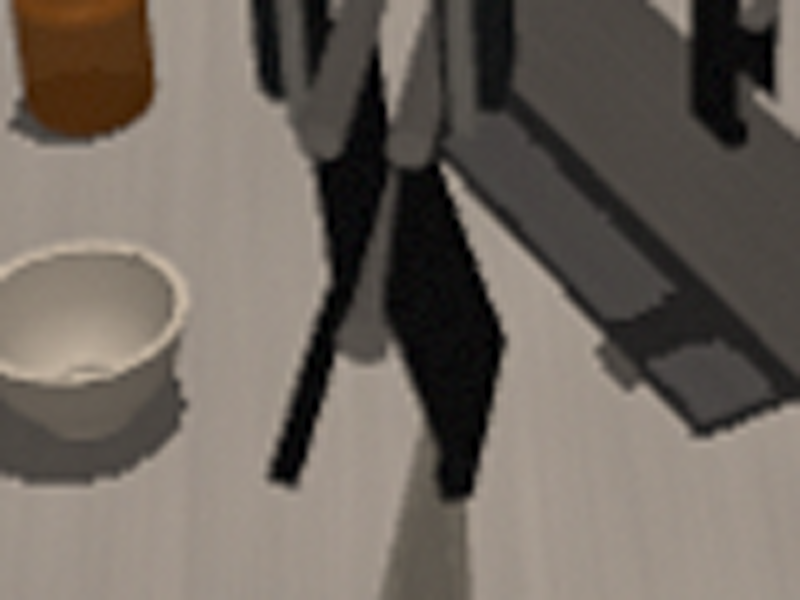

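Run:
```python
from h import *
np.set_printoptions(precision=1,suppress=True)
F={c:grab_frame(c) for c in("side","top")}
np.save("g.npy",F,allow_pickle=True)
a=np.radians(-11.5); X=np.array([np.cos(a),np.sin(a)]); Y=np.array([-np.sin(a),np.cos(a)]); O=np.array([498.7,-297.5])
for c in F:
    P=cloud(F[c]); g=F[c]["color"].astype(int).max(-1)
    L=np.stack([(P[...,:2]-O)@X,(P[...,:2]-O)@Y,P[...,2]],-1)
    near=(abs(L[...,0])<45)&(abs(L[...,1])<45)
    for z0,z1 in((170,180),(180,190),(190,205),(210,225),(225,240),(240,255),(262,285)):
        q=L[near&(L[...,2]>z0)&(L[...,2]<z1)]
        if len(q)>4:
            h=np.histogram(q[:,0],np.arange(-40,41,5))[0]; print(c,z0,len(q),"x' min/max",np.percentile(q[:,0],[2,98]),"y'",np.percentile(q[:,1],[2,98]),h)
for s,t in(((254.7,311),(453.2,295.2)),((281.9,315.5),(457.7,279.1))):
    p=tri(F["side"],s,F["top"],t); print("tip",p,(p[:2]-O)@X,(p[:2]-O)@Y)
    for z in(172,178):
        K,R,tt=cam(F["side"]);d=R.T@np.linalg.inv(K)@[*s,1];o=-R.T@tt;p=o+d*(z-o[2])/d[2];print("  ray@",z,p,(p[:2]-O)@X,(p[:2]-O)@Y)
```

```text
side 170 115 x' min/max [-27.4  18. ] y' [-31.3  22. ] [ 0  0 12 20  4  0  0  0  0  0 16 63  0  0  0  0]
side 180 114 x' min/max [-25.8  16. ] y' [-31.3  22.2] [ 0  0  6 23  3  0  0  0  0  0 52 30  0  0  0  0]
side 190 162 x' min/max [-21.7  13.4] y' [-31.5  22.5] [  0   0   0   9  19   1   0   0   0  25 108   0   0   0   0   0]
side 210 272 x' min/max [-13.6   8.1] y' [-34.4  21.8] [  0   0   0   0   2  20  43  54  50 103   0   0   0   0   0   0]
side 225 155 x' min/max [-10.    6.1] y' [-32.4  20.2] [ 0  0  0  0  0  4 92 11 31 17  0  0  0  0  0  0]
side 240 140 x' min/max [-10.5   8. ] y' [-31.7  22. ] [ 0  0  0  0  0  8 94  0  6 32  0  0  0  0  0  0]
side 262 597 x' min/max [-26.9  25.8] y' [-31.2  21. ] [  0   0  30  32  46 104 111   0  12  76  66  53  44  23   0   0]
top 170 30 x' min/max [-27.   19.3] y' [-22.8  28.3] [ 0  0 19  2  1  0  0  0  0  0  2  6  0  0  0  0]
top 180 64 x' min/max [-25.8  17.8] y' [-23.9  28.6] [ 0  0 11 39  1  0  0  0  0  0  3 10  0  0  0  0]
top 190 70 x' min/max [-22.6  14.9] y' [-7.2 28.1] [ 0  0  0 21 36  1  0  0  0  0 10  2  0  0  0  0]
top 210 75 x' min/max [-15.3   9.3] y' [-5.4 31.4] [ 0  0  0  0  3 34  8  9 14  6  1  0  0  0  0  0]
top 225 65 x' min/max [-9.8  4.9] y' [-8.5 29.8] [ 0  0  0  0  0  1  7 16 40  1  0  0  0  0  0  0]
top 240 35 x' min/max [-9.1  7.3] y' [-3.9 28.7] [ 0  0  0  0  0  0  4  0 21 10  0  0  0  0  0  0]
top 262 181 x' min/max [-24.9  23.6] y' [ 4.4 28.2] [ 0  0  3 11  9 27 39  6  1 34 34  9  5  3  0  0]
tip [ 473.7 -293.1  172.4] -25.327032412389368 -0.6807781611312245
  ray@ 172 [ 472.7 -292.7  172. ] -26.441393705277182 -0.46658867999032577
  ray@ 178 [ 473.1 -299.7  178. ] -24.642197113196392 -7.296257677177582
tip [ 511.1 -304.5  169. ] 13.560315137322025 -4.377515145043519
  ray@ 172 [ 514.2 -307.9  172. ] 17.27640939605052 -7.0726910024689795
  ray@ 178 [ 514.1 -314.7  178. ] 18.52529024722372 -13.819202982692609
```

Clip jaws span x' = −27…+18 mm about the card plane, so they sit 4 mm off. Shift +4 mm across the card, then down about 4.3 cm.

Emit:
carry_out(
  increments=[
    [[0.2, 0, 0, 0], [0.4, -0.1, 0, 0], [0.4, -0.1, -0.5, 0], [0.4, -0.1, -1.2, 0], [0.4, -0.1, -2, 0], [0.4, -0.1, -2.8, 0], [0.4, -0.1, -3.5, 0], [0.4, -0.1, -4, 0], [0.4, -0.1, -4.3, 0], [0.4, -0.1, -4.3, 0], [0.4, -0.1, -4.3, 0], [0.4, -0.1, -4.3, 0]],
  ],
)

```text
clock: 10.5
eef_pos: [503.2, -298.7, 221.7]
orientation: [0.0, 0.774, 0.633, 0.0]
force: [0.4, -0.3, -0.8]
grip_width: 27.7
grip_force: 31.8
```

```bash
python3 m.py pics/f.png
python3 - <<'E'
from h import *
np.set_printoptions(precision=1,suppress=True)
F={c:grab_frame(c) for c in("side","top")}
a=np.radians(-11.5); X=np.array([np.cos(a),np.sin(a)]); Y=np.array([-np.sin(a),np.cos(a)]); O=np.array([498.7,-297.5])
for c in F:
    P=cloud(F[c]); g=F[c]["color"].astype(int).max(-1)
    L=np.stack([(P[...,:2]-O)@X,(P[...,:2]-O)@Y,P[...,2]],-1)
    near=(abs(L[...,0])<45)&(abs(L[...,1])<70)
    for z0,z1 in((125,135),(135,145),(145,155),(165,180)):
        q=L[near&(L[...,2]>z0)&(L[...,2]<z1)]
        if len(q)>4: print(c,z0,len(q),np.percentile(q[:,0],[2,98]),np.percentile(q[:,1],[2,98]),np.histogram(q[:,0],np.arange(-30,31,4))[0])
E
```

```text
[ 503.2 -298.7  221.7] [ 0.4 -0.3 -0.8] 27.68015697303533 31.833271980285645
wide_clip_hinge {'side': [(0.61, array([269.3, 311.5]))], 'top': [(0.93, array([456.3, 281.3]))]}
 tri [ 499.9 -299.7  174.9]
wide_clip_tip_a {'side': [(0.76, array([262.7, 332.3])), (0.7, array([286.2, 336.1]))], 'top': [(0.87, array([447.4, 292. ])), (0.57, array([452.6, 277. ])), (0.38, array([199.2, 273. ]))]}
 tri [ 481.7 -293.2  126.9]
clip cloud z [122.8 126.1 133.8 163.6]
crop 211 278 x6.67
side 125 126 [-23.9  21.9] [-58.5  21.6] [ 0  6  7  1  0  0  2 54  0  0  0  9 45  2  0]
side 135 176 [-22.7  20.3] [-57.8  20.5] [ 0  7 19 18  0  0  2 47  0  0  1 17 65  0  0]
side 145 184 [-18.5  17.9] [-57.4  19.9] [ 0  0  9 14  2  0 11 68  0  0  4 73  3  0  0]
side 165 200 [-11.3  12.6] [-34.7  20.8] [ 0  0  0  0  7 18 13 17 14 51 80  0  0  0  0]
top 125 24 [-22.9  23.5] [-21.4  54.5] [0 7 1 1 0 0 0 7 1 0 0 1 1 5 0]
top 135 64 [-22.7  22.1] [-22.9  53.2] [ 0  8 36  4  0  0  0  6  0  0  0  1  7  2  0]
top 145 76 [-19.8  19.2] [-12.5  54.4] [ 0  0 13 24  0  0  0 26  3  0  0  4  6  0  0]
top 165 62 [-12.4  13.9] [ 0.  31.1] [ 0  0  0  0 17 25  3  4  3  3  5  2  0  0  0]
```

View pics/f.png

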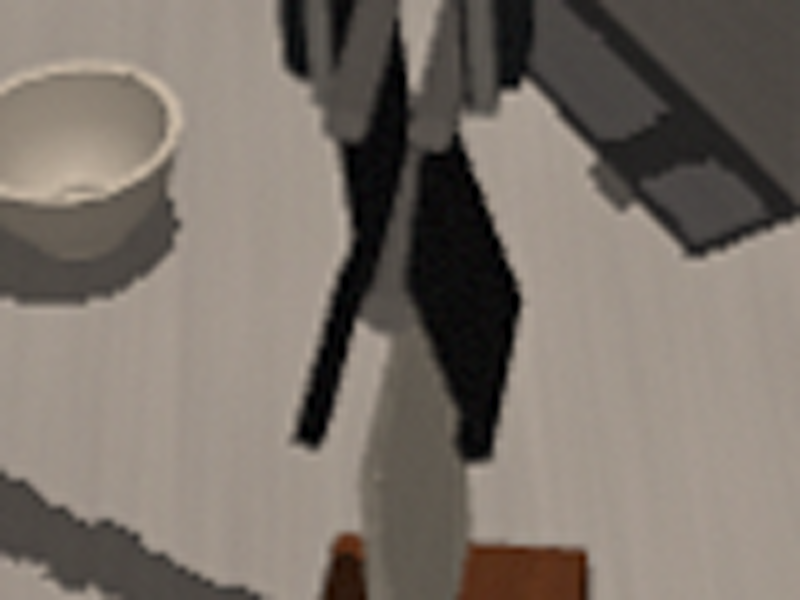

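The jaws straddle the card evenly: outer faces −23 to +22 mm, card at 0. Tips are about 20 mm below the edge, the hinge is about 25 mm above it, and no contact force shows. Handing in.

```bash
python3 -c "
from h import *
print(ticket.close_job())"
```

```text
the job is handed in; nothing more can be done
None
```

The job is handed in, result not reported: the wide clip is held wide open over the middle of the taller card, its jaws centred on the edge with tips about 20 mm below it, and no contact force showed.

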